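# Close the pantry canister: seat the sealing disc, then lock the ring over it

### The arm

A 7-joint arm with a two-finger parallel gripper is mounted at the origin on the work surface. World frame = base frame: x ahead of the robot, y to its left, z up, the work surface at z = 0. Lengths are in m, angles in degrees, forces in N, time in s.
With the tool pointing down it reaches from about 0.425 to 0.95 m from the base axis. Payload 16.7 kg.
Tool frame: the origin (TCP) lies midway between the tips of the shut fingers; the grasp point (between the pads) lies 19 mm behind it; z points along the fingers, y is the line along which they close (so a half turn about z gives the same grasp; the last joint's range is limited). The gripper opens to 94 mm and grips with 3 to 60 N. Pads are 16 mm wide; open, the fingers measure 119 mm over their backs; the gripper's body (75 mm by 177 mm) begins 78 mm behind the grasp point.
Start: joints at [-83.967, 24.414, 4.234, 92.017, -1.954, 63.644, -3.845], TCP at [0.17, 0.653, 0.205] pointing down, gripper open.
Joint ranges: [-163.25, 163.25], [-28.42, 122.38], [-70.27, 78.77], [12.13, 141.07], [-58.53, 238.53], [9.26, 117.41], [-156.51, 156.51]. Speed limits (degrees/s): [108.29, 108.29, 136.94, 136.94, 172.46, 172.46, 172.46].

### API

Orientations are given as a 3x3 rotation matrix whose columns are the frame's x, y, z axes.
In Python, from station import manip gives the robot as it stands.
- The arm moves only by the tool carry_out, never from a script. Its argument "plan" is a list of rows, each a list of 3 entries, a list of its own where there are three numbers: the closure, from 0 (fully open) to 1 (shut), then the shift along the tool's x, y, z in mm, then the turn about the tool's z in rad. A call has 1 to 20 rows; each row shifts and turns the commanded pose from where the row before left it, along the tool's axes as they then stand; what a row does not reach is not made up. A row lasts 1/10 s, in which the tool goes at most 50 mm and 8.59 degrees, less where a joint would pass 70% of its speed; a pose out of reach is approached as far as the arm can. A call with a gripper value outside its range is refused whole. The fingers move at their own pace and stop on an object; "force" is the grip in N (left out, the last holds). Time passes only in rows, so rows that do not move let the fingers close. It gives the time, the measured TCP pose, the force, the opening and the grip force at its end, in the units of the state.
- manip.sense(): the state, without advancing time (a new reading comes with each control period).
- manip.camera(name): name is "scene" or "side" or "wrist"; returns (picture, depth): 420x560x3 uint8, red, green, blue; 420x560 float32, m along the optical axis (not along the pixel's ray), 0 where there is no reading.
- manip.camera_info(name): a dict with "fx", "fy", "cx", "cy" (pixels), "extrinsics" (4x4, takes a point from camera to world coordinates). Camera axes: x right, y down, z forward; pixel columns grow to the right and rows downward; lengths in m; the calibration is good to about 2 mm. The wrist camera is an equidistant fisheye: a pixel r from the principal point sees the ray r / f radians off the axis. A picture is of the moment at which its call begins: read the wrist's pose just before it. camera_info takes no time and is no camera call; for the wrist camera it gives the pose at the moment of the call.
- manip.close_job(): hands the job in; it is judged then, once.
The state is a dict: "t": time; "qpos": joint angles; "dq": joint speeds; "joint_efforts": joint torques, N m; "ee_pos": TCP position; "tcp_rot": TCP orientation; "force": force on the tool from outside, world axes, zero at the start; "wrist_torque": the same for the moment, N m; "grip_width": opening from 0.0 (shut) to 1.0 (fully open); "grip_force": force on a finger pad.
Only numpy, scipy, OpenCV 4.12 (cv2) and the standard library are available. Lean on these libraries where they do the work, as an engineer would, in place of code of your own. Each camera call takes 0.05 s, during which the arm holds its last target. There are 200 camera calls.

### The job

Close the open canister: set the wooden disc that fits its mouth fully down in the mouth, knob up. Then lower the locking ring over it with its bar crosswise to the canister's two ears, and turn the ring clockwise (seen from above) until the bar lines up with the ears and the ring is locked. Leave the wider disc, which belongs to another jar, where it lies, and let go of everything.

Things in the scene. Friction and masses are not known exactly. Their poses are not given: they have to be found in the camera images.
- canister: Open mint-green canister, fixed, upright. Origin: centre of underside; z up; rim at 120 mm, mouth 62 mm wide, body 92 mm in diameter. Two flat ears, 22 mm wide, stick out along +x and -x to 84 mm from the axis (tops 80 mm up). Above each ear the neck has a lug (40 degrees of arc, 95 mm over both); a stop ends the ring's clockwise turn 10 degrees past the ears. Half a turn makes no difference.
- disc_knob (a point): Loose beech disc, the smaller of two: 72 mm wide flange over a tapered plug (57 to 44 mm wide, 10 mm deep), plug down, 0.1 kg. Point: middle of its upright steel knob, 12 mm in diameter, 22 mm tall, 25 mm above the underside; flange top 11 mm below the point, knob top 11 mm above. Seated (flange on the rim) the point is 135 mm above the canister's origin.
- ring_bar (a point): Loose steel ring, 114 mm wide, 0.2 kg, lying bar up. Point: centre of its beech bar, 59 mm above the ring's lower edge; bar 90 mm along x, 16 mm wide, 18 mm tall. Two inner lugs under the bar's ends: it drops over the neck with the bar 45-120 degrees anticlockwise of the ears (seen from above), point then 161 mm above canister origin; set along the ears it stays 10 mm high. Half a turn is alike.
- wide_disc_knob (a point): The larger disc (beech, 96 mm in diameter, 0.16 kg), otherwise alike: too wide for this mouth, to be left alone. The point is the middle of its knob, 25 mm above the bench.
Things that resemble listed ones, but are neither listed nor needed, are in the scene too. Leave any blue, purple or red look-alike of the part that bears ring_bar alone.

How it is judged (in metres and radians):
On the way:
1. the smaller disc is seated in the canister's mouth (horizontal distance between disc_knob and canister below 0.008 m and z of disc_knob in the frame of canister below 0.139 m and angle between disc_knob's own z axis and vertical below 0.12 rad), for 0.2 s.
At the end, for the whole second after the job is handed in: Smaller disc seated in the mouth (8 mm off axis, 4 mm above seat, 7 degrees tilt at most); ring down over it (12 mm off axis, 5 mm high, 7 degrees tilt at most), bar within 17 degrees of the ears; wider disc within 30 mm of its start; all released (all of step 1 and z of disc_knob in the frame of canister above 0.13 m and horizontal distance between ring_bar and canister below 0.012 m and z of ring_bar in the frame of canister below 0.166 m and angle between ring_bar's own z axis and vertical below 0.12 rad and angle between the x axis of ring_bar and the x axis of canister, either way round below 0.3 rad and distance of wide_disc_knob from where it was at the start of the episode below 0.03 m); the robot touches nothing.
It fails at once if the wider disc is moved more than 30 mm (distance of wide_disc_knob from where it was at the start of the episode above 0.03 m).
It also fails if it takes over 59 s, if anything falls off the work surface, if the arm or the gripper's body presses on something with over 40 N, if the wrist force passes 120 N, or if a joint passes its speed limit or range.

## Working session

There is one attempt and no reset: what is moved stays moved. The work goes in short steps, Python scripts to look and compute and a tool call to move; the robot and the scene stay as the last step left them, time stands still between calls to the robot, and variables do not carry over. Pictures are saved under pics/ and viewed, at most 10 in all, crops included, and the job is handed in when it is done.

Besides the shell and the picture viewer there is one more tool, called after ">>>" as a command line: name --argument value ..., lists and objects as JSON in quotes. carry_out: Moves the arm, as the interface text tells. Its arguments: {"type":"object","properties":{"plan":{"type":"array","items":{"type":"array"}},"force":{"type":"number"}},"required":["plan"]}

```bash
mkdir -p pics; ls
python3 - <<'E'
from station import manip
import cv2,numpy as np
for n in ("scene","side"):
    p,d=manip.camera(n); np.savez(f"pics/{n}0.npz",p=p,d=d,**{k:v for k,v in manip.camera_info(n).items()})
    cv2.imwrite(f"pics/{n}0.png",p[:,:,::-1]); 
    print(n,manip.camera_info(n), (d>0).mean())
s=manip.sense(); print(s)
E
```

```text
pics
scene {'fx': 522.5457157292752, 'fy': 522.5457157292752, 'cx': 290.7577107217413, 'cy': 202.84874271790784, 'extrinsics': array([[-0.83157913,  0.42971464, -0.35188277,  0.95216731],
       [ 0.55508892,  0.66443569, -0.50040134,  0.53465867],
       [ 0.01877369, -0.61144954, -0.79106069,  1.08134137],
       [ 0.        ,  0.        ,  0.        ,  1.        ]])} 0.9963180272108844
side {'fx': 534.1856568173993, 'fy': 534.1856568173993, 'cx': 281.60322660377443, 'cy': 212.02965881552146, 'extrinsics': array([[-9.99266577e-01, -2.72141557e-02,  2.69387680e-02,
         4.67369945e-01],
       [-3.82780375e-02,  7.29168714e-01, -6.83262598e-01,
         8.94951218e-01],
       [-1.04849210e-03, -6.83792641e-01, -7.29675630e-01,
         1.09740886e+00],
       [ 0.00000000e+00,  0.00000000e+00,  0.00000000e+00,
         1.00000000e+00]])} 0.9960799319727891
{'t': 0.1, 'qpos': array([-83.96570388,  24.44675977,   4.23118882,  92.04821468,
        -1.95194953,  63.64414372,  -3.84559295]), 'dq': array([ 0.08714805, -0.08931698,  0.04608902, -0.18212404,  0.03004637,
       -0.01471178,  0.08395499]), 'joint_efforts': array([ 7.99408997e-03, -9.37467742e+01,  3.67723860e+00, -4.55035543e+01,
       -4.84514446e-02,  1.66734355e-02,  6.57091192e-06]), 'ee_pos': array([0.17008086, 0.6528079 , 0.20484022]), 'tcp_rot': array([[-9.67701226e-01,  2.52099785e-01, -1.87694853e-04],
       [ 2.52099831e-01,  9.67700544e-01, -1.15419522e-03],
       [-1.09339955e-04, -1.16423397e-03, -9.99999316e-01]]), 'force': array([ 0.14043197, -0.06319635,  0.05393365]), 'wrist_torque': array([-0.04174852, -0.01458185,  0.03075552]), 'grip_force': 0.0, 'grip_width': 0.999226580740621}
```

View pics/scene0.png

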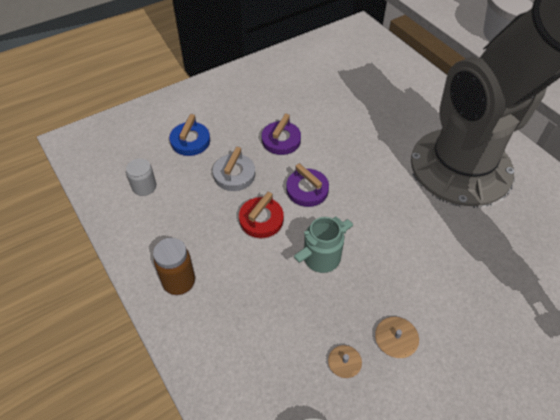

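View pics/side0.png

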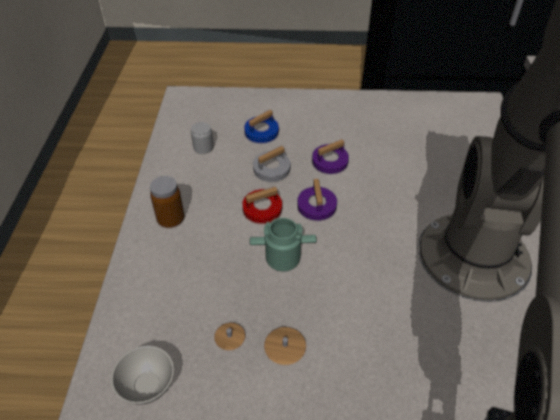

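The scene view shows the two plain beech discs at (345,361), the smaller, and (398,336), the wider. The bare steel ring is at (233,170), with blue, red and two purple look-alikes around it. The mint canister is at (323,245). In the side view the same things are at (230,336), (285,345), (271,163) and (283,245).

Next I'll measure them, and make one enlarged crop to confirm.

```bash
cat > h.py <<'E'
import numpy as np,cv2
def cloud(n,box):
    f=np.load(f"pics/{n}0.npz");c0,c1,r0,r1=box
    v,u=np.mgrid[r0:r1,c0:c1];z=f["d"][r0:r1,c0:c1]
    P=np.stack([(u-f["cx"])/f["fx"]*z,(v-f["cy"])/f["fy"]*z,z],-1)
    E=f["extrinsics"];return (P@E[:3,:3].T+E[:3,3]).reshape(-1,3),f["p"][r0:r1,c0:c1].reshape(-1,3).astype(int)
def circ(P):
    A=np.c_[2*P[:,:2],np.ones(len(P))];s=np.linalg.lstsq(A,(P[:,:2]**2).sum(1),rcond=None)[0]
    return s[:2],np.sqrt(s[2]+s[:2]@s[:2])
def rect(P):
    (c,s,a)=cv2.minAreaRect((P[:,:2]*1000).astype(np.float32));return np.round(c,1),np.round(s,1),round(a,1)
E
python3 - <<'E'
from h import *
B={"scene":dict(small=(322,368,340,384),wide=(370,425,312,362),ring=(205,260,143,195),can=(290,358,212,276)),
 "side":dict(small=(208,252,317,356),wide=(258,312,322,370),ring=(246,296,141,185),can=(245,322,214,274))}
for n in B:
    for k,b in B[n].items():
        P,C=cloud(n,b);z=P[:,2]
        if k in("small","wide"):
            m=(z>.006)&(z<.019); print(n,k,"flange",rect(P[m]),"zmed",np.median(z[m]))
            m=z>.022; print("   knob",m.sum(),P[m].mean(0),z.max())
        if k=="ring":
            m=(z>.061); print(n,k,"bar",m.sum(),rect(P[m]),P[m].mean(0),z.max())
            w=P[m][:,:2]-P[m][:,:2].mean(0);e=np.linalg.svd(w,full_matrices=0)[2][0];print("  ang",np.degrees(np.arctan2(e[1],e[0])))
            m=(z>.008)&(z<.05);print("  ring",rect(P[m]),cv2.minEnclosingCircle((P[m,:2]*1000).astype(np.float32)))
        if k=="can":
            g=C[:,1]>C[:,0]+12
            m=(z>.114)&(z<.126)&g;print(n,k,"rim",m.sum(),rect(P[m]),circ(P[m]),cv2.minEnclosingCircle((P[m,:2]*1000).astype(np.float32)))
            c=circ(P[m])[0];r=np.hypot(*(P[:,:2]-c).T)
            m=g&(z>.072)&(z<.086)&(r>.055)&(r<.1);w=P[m][:,:2]-c
            a=np.degrees(np.arctan2(w[:,1],w[:,0]));print("  ears",[(np.median(a[s]),s.sum(),np.percentile(r[m][s],98)) for s in (w[:,0]>0,w[:,0]<0) if s.any()])
ims=[]
for n,b in(("scene",(320,430,310,385)),("scene",(160,270,110,185))):
    p=np.load(f"pics/{n}0.npz")["p"];ims.append(cv2.resize(p[b[2]:b[3],b[0]:b[1],::-1],None,fx=3.6,fy=3.6,interpolation=2))
cv2.imwrite("pics/crop.png",np.hstack(ims))
E
```

```text
scene small flange (array([613.5, 259.3]), array([88.8, 71.1]), 84.0) zmed 0.013987339227683804
   knob 48 [0.66493425 0.3075484  0.18640209] 1.0813413726878573
scene wide flange (array([475.7, 290. ]), array([111.2, 117.7]), 57.6) zmed 0.014263417829096348
   knob 53 [0.60176262 0.34794798 0.29033162] 1.0813413726878573
scene ring bar 184 (array([750.6,  86.4]), array([981.9,  45.9]), 63.1) [ 0.57357198 -0.25994268  0.12829376] 1.0813413726878573
  ang -115.76932228255889
  ring (array([ 563.1, -342.3]), array([115.9, 181.6]), 27.4) ((549.9910278320312, -351.351806640625), 97.84430694580078)
scene can rim 291 (array([502.6,  30.2]), array([70.6, 90.2]), 61.5) (array([0.50208161, 0.02878763]), np.float64(0.03591575357850586)) ((501.5698547363281, 30.076812744140625), 47.422969818115234)
  ears [(np.float64(7.344878870755643), np.int64(105), np.float64(0.08271487894168719)), (np.float64(-171.37689784860743), np.int64(64), np.float64(0.08248630226756093))]
side small flange (array([613. , 269.8]), array([69.2, 71.4]), 8.2) zmed 0.011404710362847625
   knob 36 [0.59632455 0.34118252 0.15016507] 1.0974088557920094
side wide flange (array([485.6, 288.5]), array([95. , 95.4]), 62.3) zmed 0.011795905537967721
   knob 45 [0.4803532  0.4517755  0.31593652] 1.0974088557920094
side ring bar 129 (array([526.1, 275.8]), array([  76.1, 1241.4]), 1.9) [ 0.54011162 -0.21532314  0.14512864] 1.0974088557920094
  ang -86.41179867639894
  ring (array([ 546.1, -342.6]), array([112.2, 181.9]), 1.2) ((560.6466674804688, -341.5890808105469), 98.37418365478516)
side can rim 190 (array([499.1,  34.6]), array([85.6, 70.3]), 34.2) (array([0.49883974, 0.03227563]), np.float64(0.03549024901038559)) ((499.1356201171875, 38.097816467285156), 45.28488540649414)
  ears [(np.float64(6.255673005127041), np.int64(81), np.float64(0.08167169427133725)), (np.float64(-170.43967106896787), np.int64(78), np.float64(0.08131880055819207))]
```

View pics/crop.png

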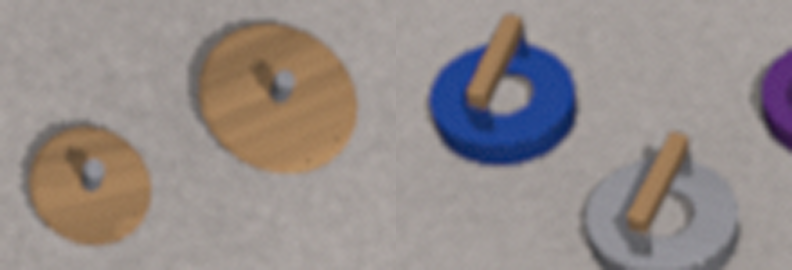

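The crop confirms it. The small disc is the left one (flange measures 70 mm, against 95 mm for the other). The bare grey ring is the lower one, beside the blue look-alike. I'll tighten the knob, bar and disc estimates by limiting the heights.

Run:
```python
from h import *
B={"scene":dict(small=(322,368,340,384),wide=(370,425,312,362),ring=(212,258,143,195)),
 "side":dict(small=(208,252,317,356),wide=(258,312,322,370),ring=(250,292,141,185))}
for n in B:
    for k,b in B[n].items():
        P,C=cloud(n,b);z=P[:,2];w=C[:,0]>C[:,2]*1.5
        if k!="ring":
            print(n,k,rect(P[w&(z>.005)&(z<.018)]))
            m=(z>.024)&(z<.045); print("   knob",m.sum(),np.round(P[m].mean(0),4))
        else:
            m=w&(z>.05)&(z<.08);q=P[m];e=np.linalg.svd(q[:,:2]-q[:,:2].mean(0),full_matrices=0)[2][0]
            print(n,k,rect(q),q.mean(0),np.degrees(np.arctan2(e[1],e[0])))
            m=~w&(z>.01)&(z<.05);print("  ",rect(P[m]))
```

```text
scene small (array([615.1, 269.2]), array([67.5, 67.8]), 35.8)
   knob 39 [0.6157 0.2689 0.0342]
scene wide (array([487.8, 288.1]), array([91.3, 92.3]), 27.4)
   knob 38 [0.488  0.2871 0.0338]
scene ring (array([ 548.2, -311.7]), array([89.2, 15.5]), 39.5) [ 0.55083761 -0.30763397  0.06648602] 38.83564490691559
   (array([ 549.8, -310.5]), array([111.4, 112.6]), 55.3)
side small (array([611.8, 270.3]), array([68.1, 68.2]), 31.5)
   knob 31 [0.6123 0.2718 0.032 ]
side wide (array([484.8, 288.8]), array([93.6, 92.3]), 55.5)
   knob 32 [0.4849 0.2907 0.032 ]
side ring (array([ 545.5, -308.9]), array([88.3, 17.6]), 38.1) [ 0.54537193 -0.30724535  0.06225604] 39.916612477815534
   (array([ 546.1, -341.4]), array([112.2, 179.3]), 1.2)
```

>>> carry_out --plan '[[0.5,[-40,-20,0],0],[0.5,[-40,-20,0],0],[0.5,[-40,-20,0],0],[0.5,[-40,-20,0],0],[0.5,[-40,-20,0],0],[0.5,[-40,-20,0],0],[0.5,[-40,-20,0],0],[0.5,[-40,-20,0],0],[0.5,[-40,-20,0],0],[0.5,[-40,-20,0],0],[0.5,[-40,-20,20],0],[0.5,[-40,-20,20],0],[0.5,[-40,-20,20],0],[0.5,[-5,0,0],0],[0.5,[0,0,0],0],[0.5,[0,0,0],0]]' --force 20

```text
t: 1.7
ee_pos: [0.612, 0.2702, 0.1455]
tcp_rot: [[-0.968, 0.251, -0.0], [0.251, 0.968, 0.0], [0.001, 0.0, -1.0]]
force: [0.8, 0.5, 0.1]
grip_width: 0.502
grip_force: 0.0
```

```bash
cat >> h.py <<'E'
def wrist(tag):
    from station import manip
    i=manip.camera_info("wrist");s=manip.sense();p,d=manip.camera("wrist")
    cv2.imwrite(f"pics/{tag}.png",p[:,:,::-1])
    v,u=np.mgrid[0:420,0:560];x=(u-i["cx"])/i["fx"];y=(v-i["cy"])/i["fy"];r=np.hypot(x,y)+1e-9
    P=np.stack([x*np.tan(r)/r*d,y*np.tan(r)/r*d,d],-1);P[d<=0]=np.nan;E=i["extrinsics"]
    return p.astype(int),P@E[:3,:3].T+E[:3,3],s
def tool(s,tgt):
    return np.round((np.asarray(tgt)-s["ee_pos"])@s["tcp_rot"]*1000,1)
def yaw(s): return np.degrees(np.arctan2(s["tcp_rot"][1,1],s["tcp_rot"][0,1]))
E
python3 - <<'E'
from h import *
p,W,s=wrist("w1");print(s["t"],s["ee_pos"],yaw(s),s["qpos"],s["tcp_rot"][:,2])
z=W[...,2];r=np.hypot(W[...,0]-.6136,W[...,1]-.2698)
m=(p[...,0]>p[...,2]*1.5)&(z>.005)&(z<.02)&(r<.06);print("flange",rect(W[m]))
m=(z>.026)&(z<.042)&(r<.03);k=W[m].mean(0);print("knob",m.sum(),k, rect(W[m]));print(tool(s,[k[0],k[1],.018]))
E
```

```text
1.7 [0.61200723 0.27019479 0.14546309] 75.45233038120288 [-40.09247056  27.49517287  14.72533921  96.59501948  -8.08423621
  56.96249444  52.91275934] [-4.71778943e-04  3.70303438e-04 -9.99999820e-01]
flange (array([612.6, 268. ]), array([69.9, 69.5]), 44.4)
knob 152 [0.61236276 0.26852793 0.03552507] (array([613. , 268.4]), array([11.3, 11.1]), 47.4)
[ -0.8  -1.6 127.5]
```

View pics/w1.png

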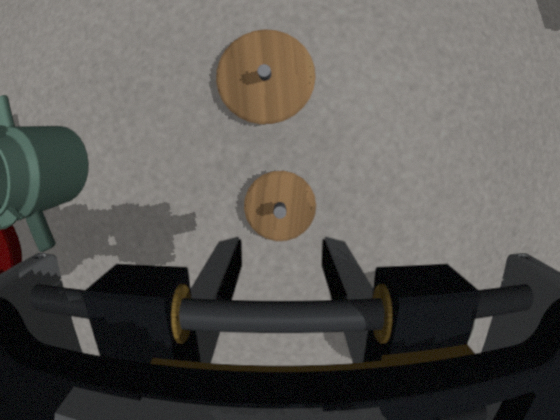

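The small disc (280,205) is directly ahead of the fingertips, well clear of the wide one (265,75). I'll descend and grip the knob, then lift.

>>> carry_out --plan '[[0.5,[-1,-1.5,35],0],[0.5,[0,0,35],0],[0.5,[0,0,30],0],[0.5,[0,0,20],0],[0.5,[0,0,7],0],[0.5,[0,0,0],0],[1,[0,0,0],0],[1,[0,0,0],0],[1,[0,0,0],0],[1,[0,0,0],0],[1,[0,0,0],0],[1,[0,0,0],0],[1,[0,0,-10],0],[1,[0,0,-30],0],[1,[0,0,-40],0],[1,[0,0,-40],0],[1,[0,0,-40],0],[1,[0,0,0],0]]' --force 25

```text
t: 3.55
ee_pos: [0.6158, 0.2683, 0.1849]
tcp_rot: [[-0.968, 0.253, 0.007], [0.253, 0.968, 0.004], [-0.006, 0.006, -1.0]]
force: [0.7, -0.2, -1.3]
grip_width: 0.119
grip_force: 25.0
```

>>> carry_out --plan '[[1,[-7.5,-39,0],0],[1,[-7.5,-39,0],0],[1,[-7.5,-39,0],0],[1,[-7.5,-39,0],0],[1,[-7.5,-39,0],0],[1,[-7.5,-39,0],0],[1,[0,0,0],0],[1,[0,0,0],0],[1,[0,0,0],0]]'

```text
t: 4.45
ee_pos: [0.5977, 0.0308, 0.1784]
tcp_rot: [[-0.968, 0.251, -0.0], [0.251, 0.968, 0.0], [0.0, 0.0, -1.0]]
force: [0.7, 1.3, -1.3]
grip_width: 0.12
grip_force: 25.0
```

```bash
cat > can.py <<'E'
from h import *
import sys
p,W,s=wrist(sys.argv[1]);print(s["t"],s["ee_pos"],yaw(s),s["tcp_rot"][:,2])
z=W[...,2];g=p[...,1]>p[...,0]+12;c=np.array([.5005,.031])
for k in range(3):
    r=np.hypot(W[...,0]-c[0],W[...,1]-c[1])
    m=g&(z>.115)&(z<.125)&(r<.042)&(r>.025)
    hull=cv2.convexHull((W[m][:,:2]*1000).astype(np.float32))[:,0]/1000.
    print("rim",m.sum(),circ(W[m]),circ(hull),np.median(z[m])); c=circ(hull)[0]
m=g&(z>.07)&(z<.086)&(r>.055)&(r<.1);w=W[m][:,:2]-c
a=np.arctan2(w[:,1],w[:,0]);print("ears",[(np.degrees(np.median(a[q])),q.sum()) for q in (w[:,0]>0,w[:,0]<0) if q.any()])
print("to axis",tool(s,[*c,s["ee_pos"][2]]))
E
python3 can.py w2
```

```text
4.45 [0.59770576 0.03080805 0.17835584] 75.45947522187473 [-3.19373895e-04  3.30725354e-04 -9.99999894e-01]
rim 2225 (array([0.50039228, 0.02911585]), np.float64(0.034820877401271856)) (array([0.50082257, 0.02928675]), np.float64(0.03898769792313361)) 0.11983350725125405
rim 2231 (array([0.50050079, 0.02902945]), np.float64(0.034831966848021374)) (array([0.5010912 , 0.02885458]), np.float64(0.039151948607841366)) 0.11982910068112973
rim 2232 (array([0.50060933, 0.02901384]), np.float64(0.034827738237323276)) (array([0.5012717 , 0.02886739]), np.float64(0.038972865493570936)) 0.11982503951951565
ears [(np.float64(6.498413150323476), np.int64(579)), (np.float64(-171.86543444696207), np.int64(553))]
to axis [ 92.9 -26.1   0. ]
```

View pics/w2.png

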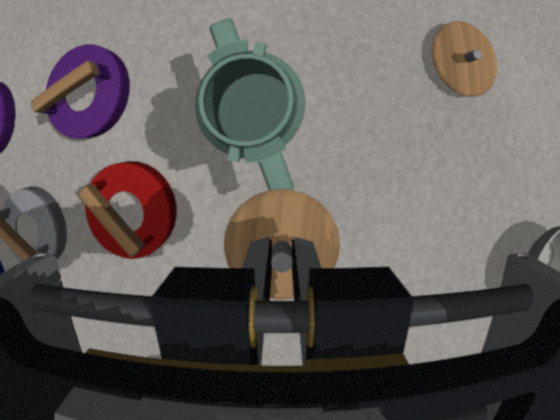

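The disc is held level (281,245), and the open mouth is at (250,105) with nothing in the way. Next I'll move over the axis, lower it and release.

>>> carry_out --plan '[[1,[23.5,-6.5,0],0],[1,[23.5,-6.5,0],0],[1,[23.5,-6.5,0],0],[1,[23,-6.5,0],0],[1,[0,0,0],0],[1,[0,0,0],0],[1,[0,0,15],0],[1,[0,0,15],0],[1,[0,0,8],0],[1,[0,0,6],0],[1,[0,0,4],0],[1,[0,0,0],0],[1,[0,0,0],0]]'

```text
t: 5.8
ee_pos: [0.501, 0.0282, 0.1308]
tcp_rot: [[-0.968, 0.252, 0.0], [0.252, 0.968, 0.0], [-0.0, 0.0, -1.0]]
force: [0.3, 0.5, -1.8]
grip_width: 0.126
grip_force: 25.0
```

>>> carry_out --plan '[[1,[0,0,2],0],[1,[0,0,0],0],[0.7,[0,0,0],0],[0.5,[0,0,0],0],[0.5,[0,0,0],0],[0.5,[0,0,0],0],[0.5,[0,0,-10],0],[0.5,[0,0,-30],0],[0.5,[0,0,-40],0],[0.5,[-30,0,-20],0],[0.5,[-40,0,0],0],[0.5,[-20,0,0],0],[0.5,[0,0,0],0],[0.5,[0,0,0],0]]'

```text
t: 7.2
ee_pos: [0.5875, 0.0053, 0.2286]
tcp_rot: [[-0.968, 0.253, -0.001], [0.253, 0.968, -0.0], [0.001, -0.0, -1.0]]
force: [-0.8, 0.4, -0.0]
grip_width: 0.497
grip_force: 0.0
```

Run:
```python
from h import *
p,W,s=wrist("w3");print(s["t"],s["ee_pos"],yaw(s),s["force"])
z=W[...,2];r=np.hypot(W[...,0]-.5005,W[...,1]-.029)
m=(p[...,0]>p[...,2]*1.4)&(z>.1)&(z<.14)&(r<.05);q=W[m];print("flange",rect(q),np.median(q[:,2]))
A=np.c_[q[:,:2]-q[:,:2].mean(0),np.ones(len(q))];print("slopes",np.linalg.lstsq(A,q[:,2],rcond=None)[0])
m=(z>.138)&(z<.155)&(r<.03);print("knob",m.sum(),np.nanmean(W[m],0),np.percentile(W[m][:,2],95))
```

```text
7.2 [0.58754083 0.00526857 0.22860427] 75.36905728527816 [-0.77432487  0.35861186 -0.02826134]
flange (array([500.2,  28.2]), array([71.2, 70.9]), 3.0) 0.12438242129049987
slopes [ 0.00171325 -0.0003457   0.12426229]
knob 185 [0.50084912 0.02828987 0.1462025 ] 0.14759604798294115
```

The disc is seated: flange at 124.4 mm, level, on axis. Now the ring.

>>> carry_out --plan '[[0.5,[0,0,0],0.1375],[0.5,[0,0,0],0.1375],[0.5,[0,0,0],0.1375],[0.5,[0,0,0],0.1375],[0.5,[0,0,0],0.1375],[0.5,[0,0,0],0.1375],[0.5,[0,0,0],0.1375],[0.5,[0,0,0],0.1375],[0.5,[0,0,0],0.1375],[0.5,[0,0,0],0.1375],[0.5,[0,0,0],0.1375],[0.5,[0,0,0],0.1375],[0.5,[0,0,0],0.1375],[0.5,[0,0,0],0.1375],[0.5,[0,0,0],0.1375],[0.5,[0,0,0],0.1375],[0.5,[0,0,0],0]]'

```text
t: 8.95
ee_pos: [0.5871, 0.006, 0.2287]
tcp_rot: [[0.775, 0.632, -0.0], [0.632, -0.775, 0.001], [0.0, -0.001, -1.0]]
force: [0.0, 0.1, -0.4]
grip_width: 0.499
grip_force: 0.0
```

>>> carry_out --plan '[[0.5,[-29,24,0],0],[0.5,[-29,24,0],0],[0.5,[-29,24,0],0],[0.5,[-29,24,0],0],[0.5,[-29,24,0],0],[0.5,[-29,24,0],0],[0.5,[-29,24,0],0],[0.5,[-29,24,20],0],[0.5,[-29,24,30],0],[0.5,[0,0,0],0],[0.5,[0,0,0],0],[0.5,[0,0,0],0]]'

```text
t: 10.15
ee_pos: [0.5235, -0.3261, 0.179]
tcp_rot: [[0.771, 0.636, 0.001], [0.636, -0.771, 0.001], [0.001, 0.0, -1.0]]
force: [0.1, 0.7, 0.2]
grip_width: 0.501
grip_force: 0.0
```

```bash
cat > ring.py <<'E'
from h import *
import sys
p,W,s=wrist(sys.argv[1]);print(s["t"],s["ee_pos"],yaw(s),s["qpos"])
z=W[...,2];r=np.hypot(W[...,0]-.547,W[...,1]+.310)
m=(p[...,0]>p[...,2]*1.4)&(z>.062)&(z<.075)&(r<.06);q=W[m];c,sz,a=rect(q);print("bar",c,sz,a,np.median(q[:,2]),m.sum())
e=np.linalg.svd(q[:,:2]-q[:,:2].mean(0),full_matrices=0)[2][0];print("ang",np.degrees(np.arctan2(e[1],e[0])),q.mean(0))
m=(z>.01)&(z<.05)&(r<.075);print("ring",rect(W[m]),cv2.minEnclosingCircle((W[m][:,:2]*1000).astype(np.float32)))
print("to",tool(s,[c[0]/1000,c[1]/1000,.040]))
E
python3 ring.py w4
```

```text
10.15 [ 0.52348306 -0.32611852  0.17903959] -50.47334994558202 [ -8.36510834  26.14590628  46.05796479 103.28172729 -21.61112138
  59.73820443  -4.58670735]
bar [ 546.4 -313.8] [88.5 14.8] 39.5 0.06844787724314216 1590
ang -140.70615728980897 [ 0.5468837  -0.31316088  0.06837685]
ring (array([ 546.4, -313.4]), array([112.2, 112.7]), 41.1) ((546.3961791992188, -314.0533447265625), 57.11110305786133)
to [ 25.4   5.1 139.1]
```

View pics/w4.png

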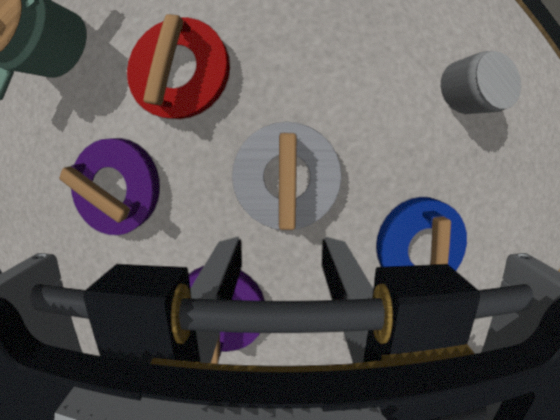

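The bare steel ring (287,178) has its bar lined up with the tool's x. I'll descend, grip and lift.

>>> carry_out --plan '[[0.5,[13,2.5,20],0],[0.5,[12.5,2.5,20],0],[0.5,[0,0,35],0],[0.5,[0,0,30],0],[0.5,[0,0,24],0],[0.5,[0,0,10],0],[0.5,[0,0,0],0],[0.5,[0,0,0],0],[1,[0,0,0],0],[1,[0,0,0],0],[1,[0,0,0],0],[1,[0,0,0],0],[1,[0,0,0],0],[1,[0,0,0],0]]' --force 50

```text
t: 11.6
ee_pos: [0.546, -0.3148, 0.0397]
tcp_rot: [[0.773, 0.634, 0.0], [0.634, -0.773, 0.0], [0.0, 0.0, -1.0]]
force: [-0.8, 1.7, 5.6]
grip_width: 0.168
grip_force: 50.0
```

>>> carry_out --plan '[[1,[0,0,-10],0],[1,[0,0,-30],0],[1,[0,0,-40],0],[1,[0,0,-40],0],[1,[0,0,-40],0],[1,[0,0,-30],0],[1,[0,0,0],0],[1,[0,0,0],0]]'

```text
t: 12.4
ee_pos: [0.5458, -0.3146, 0.2299]
tcp_rot: [[0.773, 0.634, 0.001], [0.634, -0.773, 0.0], [0.001, 0.0, -1.0]]
force: [-0.0, 0.0, -2.1]
grip_width: 0.166
grip_force: 50.0
```

>>> carry_out --plan '[[1,[20,-32.5,0],0],[1,[20,-32.5,0],0],[1,[20,-32.5,0],0],[1,[20,-32.5,0],0],[1,[20,-32.5,0],0],[1,[20,-32.5,0],0],[1,[20,-33,0],0],[1,[21,-33,0],0],[1,[21,-33,0],0],[1,[0,0,0],-0.132],[1,[0,0,0],-0.132],[1,[0,0,0],-0.132],[1,[0,0,0],-0.132],[1,[0,0,0],-0.132],[1,[0,0,0],-0.132],[1,[0,0,0],-0.132],[1,[0,0,0],0],[1,[0,0,0],0]]'

```text
t: 14.2
ee_pos: [0.4996, 0.0278, 0.2287]
tcp_rot: [[-0.036, 0.999, -0.001], [0.999, 0.036, -0.001], [-0.001, -0.001, -1.0]]
force: [-0.9, -0.1, -2.4]
grip_width: 0.165
grip_force: 50.0
```

Run:
```python
from h import *
p,W,s=wrist("w5");print(s["t"],s["ee_pos"],yaw(s),s["qpos"],s["force"])
z=W[...,2];r=np.hypot(W[...,0]-.5005,W[...,1]-.029)
m=(p[...,0]>p[...,2]*1.4)&(z>.235)&(z<.27)&(r<.06);q=W[m];print("bar",m.sum(),rect(q),np.median(q[:,2]))
m=(z>.18)&(z<.23)&(r<.075);print("ring",rect(W[m]),m.sum())
print(tool(s,[.5007,.0287,.142]))
```

```text
14.2 [0.49964502 0.02778794 0.22874094] 2.040932376937944 [-46.40274274   7.08312942  39.57326907 114.11620643  -5.14428534
  60.5938182   -2.46648478] [-0.88585426 -0.08332137 -2.43656378]
bar 4121 (array([499.4,  29.5]), array([17.8, 89.1]), 3.3) 0.25739275920781457
ring (array([495.8,  36.1]), array([111.2,  97.5]), 31.8) 11892
[ 0.9  1.2 86.7]
```

View pics/w5.png

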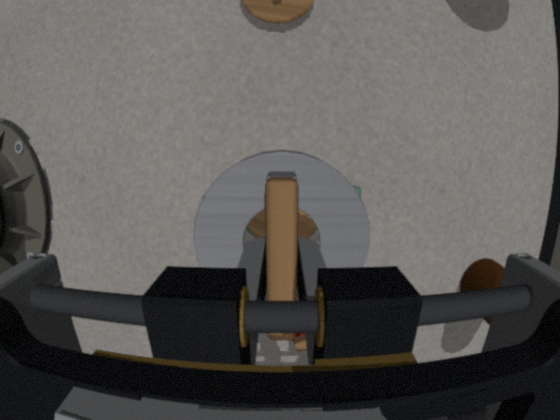

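The ring is held level (282,230), bar crosswise to the ears, and the disc shows through its hole. I'll trim about 1 mm and lower it.

>>> carry_out --plan '[[1,[-0.5,1,20],0],[1,[0,0,20],0],[1,[0,0,15],0],[1,[0,0,6],0],[1,[0,0,4],0],[1,[0,0,4],0],[1,[0,0,4],0],[1,[0,0,4],0],[1,[0,0,3],0],[1,[0,0,3],0],[1,[0,0,0],0],[1,[0,0,0],0]]'

```text
t: 15.45
ee_pos: [0.5012, 0.0275, 0.1465]
tcp_rot: [[-0.04, 0.999, -0.0], [0.999, 0.04, -0.0], [-0.0, -0.0, -1.0]]
force: [0.4, 0.2, -1.7]
grip_width: 0.167
grip_force: 50.0
```

>>> carry_out --plan '[[1,[0,0,2],0],[1,[0,0,2],0],[1,[0,0,1],0],[1,[0,0,0],0],[1,[0,0,0],0]]'

```text
t: 15.95
ee_pos: [0.5012, 0.0275, 0.1416]
tcp_rot: [[-0.04, 0.999, -0.0], [0.999, 0.04, 0.0], [0.0, -0.0, -1.0]]
force: [-2.8, -0.4, 4.1]
grip_width: 0.168
grip_force: 50.0
```

The ring is down (bar at 161 mm, light contact). I'll turn it clockwise.

>>> carry_out --plan '[[1,[0,0,0],0.1],[1,[0,0,0],0.1],[1,[0,0,0],0.1],[1,[0,0,0],0.1],[1,[0,0,0],0.1],[1,[0,0,0],0.1],[1,[0,0,0],0.1],[1,[0,0,0],0.1],[1,[0,0,0],0.1],[1,[0,0,0],0.1],[1,[0,0,0],0.1],[1,[0,0,0],0.1],[1,[0,0,0],0.1],[1,[0,0,0],0.1],[1,[0,0,0],0.1],[1,[0,0,0],0],[1,[0,0,0],0],[1,[0,0,0],0]]'

```text
t: 17.75
ee_pos: [0.5015, 0.0276, 0.1416]
tcp_rot: [[0.994, 0.112, 0.001], [0.112, -0.994, 0.0], [0.001, 0.0, -1.0]]
force: [1.5, -0.1, 3.1]
grip_width: 0.168
grip_force: 50.0
```

```bash
python3 -c "
from h import *;from station import manip
s=manip.sense();print(yaw(s),s['qpos'],s['force'],s['wrist_torque'])"
```

```text
-83.54606715775314 [-58.23125252  20.17863707  58.49810759 119.88671662 -22.12292415
  51.36104595 -70.68599187] [ 1.48629575 -0.09631693  3.10440174] [ 0.00814435 -0.04257509 -0.11562468]
```

>>> carry_out --plan '[[0.8,[0,0,0],0],[0.6,[0,0,0],0],[0.6,[0,0,0],0],[0.6,[0,0,0],0],[0.6,[0,0,0],0],[0.6,[0,0,-10],0],[0.6,[0,0,-30],0],[0.6,[0,0,-40],0],[0.6,[-30,0,-20],0],[0.6,[-40,0,0],0],[0.6,[0,0,0],0],[0.6,[0,0,0],0],[0.6,[0,0,0],0]]'

```text
t: 19.05
ee_pos: [0.4562, 0.0248, 0.2398]
tcp_rot: [[0.994, 0.11, -0.006], [0.11, -0.994, -0.0], [-0.006, -0.0, -1.0]]
force: [0.6, 0.2, 0.9]
grip_width: 0.398
grip_force: 0.0
```

Run:
```python
from h import *
p,W,s=wrist("w6");print(s["t"],s["ee_pos"],s["force"],s["grip_width"])
z=W[...,2];r=np.hypot(W[...,0]-.5005,W[...,1]-.029)
m=(p[...,0]>p[...,2]*1.4)&(z>.162)&(z<.19)&(r<.06);q=W[m];print("bar",m.sum(),rect(q),np.median(q[:,2]))
A=np.c_[q[:,:2]-q[:,:2].mean(0),np.ones(len(q))];print("slopes",np.linalg.lstsq(A,q[:,2],rcond=None)[0])
```

```text
19.05 [0.45623613 0.02482081 0.23982536] [0.56293733 0.17572935 0.89638   ] 0.3984328296961772
bar 2240 (array([502.3,  27.6]), array([88.6, 16.2]), 6.2) 0.17030861689326188
slopes [ 0.00196804 -0.01532164  0.17024799]
```

View pics/w6.png

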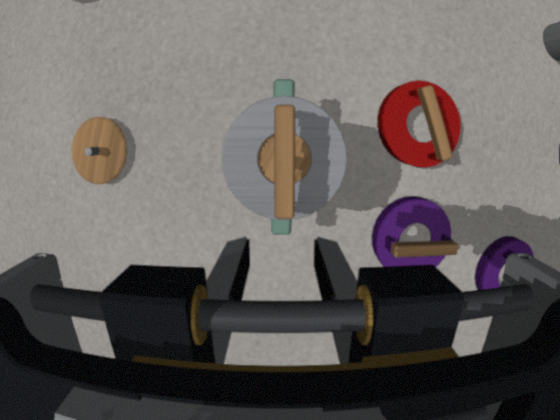

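The bar (285,160) lines up with both ears at (284,88) and (281,227). The ring is level with its bar top at 170 mm, and the gripper is clear. Handing in.

```bash
python3 -c "
from station import manip
print(manip.close_job())"
```

```text
the job is handed in; nothing more can be done
None
```

I handed the job in at about 19 s, with no verdict returned: by the last camera check the small disc is seated knob up, the ring is down and locked with its bar about 1° from the ears, the wide disc was never touched, and the gripper is clear of everything.

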